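# Sort chair fittings into their trays

## Task

Sort the loose chair fittings on the upholsterer's bench: the two mahogany feet go into the yellow tray, the two brass cups into the blue tray, and the loose levelling glide into the empty bay of the green tray. Stand each piece upright and flat on the floor of a bay, only one to a bay. Leave the jar of tacks where it stands.

Things in the scene. Friction and masses are not known exactly. Their poses are not given: they have to be found in the camera images.
- foot_a_mid (a point): A turned foot of dark red-brown mahogany for a chair, standing upright, loose: 64 mm tall, a cylinder 44 mm across from 26 mm up to the flat top, tapering below that to 38 mm across at its base; about 70 g. The point is on its axis, half-way up (32 mm above its base); z along its axis.
- foot_b_mid (a point): The other mahogany foot, same as the first. A turned foot of dark red-brown mahogany for a chair, standing upright, loose: 64 mm tall, a cylinder 44 mm across from 26 mm up to the flat top, tapering below that to 38 mm across at its base; about 70 g. The point is on its axis, half-way up (32 mm above its base); z along its axis.
- cup_a_mid (a point): A round brass cup for the end of a chair leg, standing upright with its dark mouth up, loose: 56 mm tall, 40 mm across (below 14 mm it tapers to 36 mm at its base); handle it as a solid cylinder, about 120 g. The point is on its axis, half-way up (28 mm above its base); z along its axis.
- cup_b_mid (a point): The other brass cup, same as the first. A round brass cup for the end of a chair leg, standing upright with its dark mouth up, loose: 56 mm tall, 40 mm across (below 14 mm it tapers to 36 mm at its base); handle it as a solid cylinder, about 120 g. The point is on its axis, half-way up (28 mm above its base); z along its axis.
- glide_mid (a point): The loose levelling glide, standing upright: a white plastic disc 44 mm across and 8 mm thick with a plain steel stem 12 mm across rising from its middle, 60 mm tall in all, about 80 g; it can be gripped by the stem. The point is on its axis, half-way up (30 mm above its base); z along its axis.
- tray_yellow: The yellow tray, for the feet, both bays empty: fixed, 74 mm (x) by 144 mm (y), 12 mm high; floor and walls 4 mm thick. A 4 mm divider, as high as the walls, makes two bays 66 x 66 mm inside, centred at y = +35 and -35 mm in its own frame. Origin at the centre of its underside, z up.
- tray_blue: The blue tray, for the brass cups, both bays empty: fixed, 74 mm (x) by 144 mm (y), 12 mm high; floor and walls 4 mm thick. A 4 mm divider, as high as the walls, makes two bays 66 x 66 mm inside, centred at y = +35 and -35 mm in its own frame. Origin at the centre of its underside, z up.
- tray_green: The green tray, for levelling glides: fixed, 74 mm (x) by 144 mm (y), 12 mm high; floor and walls 4 mm thick. A 4 mm divider, as high as the walls, makes two bays 66 x 66 mm inside, centred at y = +35 and -35 mm in its own frame. Origin at the centre of its underside, z up. The +35 mm bay already holds a like glide, fixed, its top 64 mm above the bench; the -35 mm bay is empty.
- jar: A closed amber jar of tacks with a black lid, loose and standing among the fittings, not to be moved: 56 mm across, 66 mm tall, about 250 g. Origin at the centre of its underside.
Mind the look-alikes: they are no part of the job. There is more than one size of the tray_blue; the one meant has the size given above.

How it is judged:
By the outcome, as a careful person would: the job done as asked, in the order asked, and still so for the second after the job is handed in, with the robot touching nothing.
It also fails if it takes over 128 s, if anything falls off the work surface, if the arm or the gripper's body presses on something with over 40 N, if the wrist force passes 120 N, or if a joint passes its speed limit or range.

## Robot

A 6-joint arm with a two-finger parallel gripper is mounted at the origin on the work surface. World frame = base frame: x ahead of the robot, y to its left, z up, the work surface at z = 0. Lengths are in m, angles in rad, forces in N, time in s.
With the tool pointing down it reaches from about 0.425 to 0.95 m from the base axis. Payload 14.7 kg.
Tool frame: the origin (TCP) lies at the very end of the fingers, on their centre line; the grasp point (between the pads) lies 19 mm behind it; z points along the fingers, y is the line along which they close (so a half turn about z gives the same grasp; the last joint's range is limited). The gripper opens to 85 mm and grips with 20 to 120 N. Pads are 22 mm wide; open, the fingers measure 114 mm over their backs; the gripper's body (76 mm by 85 mm) begins 54 mm behind the grasp point. The pads swing forward as they close: fully open they stand 13 mm farther back than shut.
Start: joints at [-1.226, 0.48, 1.596, -0, 1.065, -0.047], TCP at [0.248, -0.601, 0.231] pointing down, gripper open.
Joint ranges: [-2.75, 2.75], [-0.82, 2.05], [0.23, 2.67], [-1.56, 4.7], [0.09, 2.69], [-2.92, 2.92]. Speed limits (rad/s): [1.89, 1.89, 2.39, 3.01, 3.01, 3.01].

## Interface

Orientations are given as [roll, pitch, yaw] about the fixed x, y, z axes, in that order (R = Rz(yaw) Ry(pitch) Rx(roll)).
In Python, from cell import * gives the robot as it stands.
- The arm moves only by the tool carry_out, never from a script. Its argument "steps" is a list that holds one entry, the list of rows, each a list of 7 numbers: the turn, a rotation vector about the tool's x, y, z in degrees, then the shift along the tool's x, y, z in m, then the closure in counts, from 0 (fully open) to 255 (shut). A call has 1 to 8 rows; each row shifts and turns the commanded pose from where the row before left it, along the tool's axes as they then stand; what a row does not reach is not made up. A row lasts 1/10 s, in which the tool goes at most 50 mm and 8.59 degrees, less where a joint would pass 70% of its speed; a pose out of reach is approached as far as the arm can. A call with a gripper value outside its range is refused whole. The fingers move at their own pace and stop on an object; "squeeze" is the grip in N (left out, the last holds). Time passes only in rows, so rows that do not move let the fingers close. It gives the time, the measured TCP pose, the force, the opening and the grip force at its end, in the units of the state.
- state(): the state, without advancing time (a new reading comes with each control period).
- read_camera(name): name is "side" or "top"; returns the picture (400x640x3 uint8, red, green, blue); there is no depth.
- calibration(name): a dict with "camera_matrix" (3x3 intrinsics, pixels), "R" (3x3) and "t" (3): a world point X has camera coordinates R X + t. Camera axes: x right, y down, z forward; pixel columns grow to the right and rows downward; lengths in m; the calibration is good to about 2 mm. A picture is of the moment at which its call begins. calibration takes no time and is no camera call.
- finish_job(): hands the job in; it is judged then, once.
The state is a dict: "t": time; "joints": joint angles; "dq": joint speeds; "effort": joint torques, N m; "ee_pos": TCP position; "orientation": TCP orientation; "ft_force": force on the tool from outside, world axes, zero at the start; "ft_torque": the same for the moment, N m; "grip_width": opening from 0.0 (shut) to 1.0 (fully open); "grasp_force": force on a finger pad.
Only numpy, scipy, OpenCV 4.12 (cv2) and the standard library are available. Lean on these libraries where they do the work, as an engineer would, in place of code of your own. Each camera call takes 0.05 s, during which the arm holds its last target. There are 200 camera calls.

## Working session

There is one attempt and no reset: what is moved stays moved. The work goes in short steps, Python scripts to look and compute and a tool call to move; the robot and the scene stay as the last step left them, time stands still between calls to the robot, and variables do not carry over. Pictures are saved under pics/ and viewed, at most 14 in all, crops included, and the job is handed in when it is done.

Besides the shell and the picture viewer there is one more tool, called in YAML: its name, and indented under it one key for each argument. carry_out: Moves the arm, as the interface text tells. Its arguments: {"type":"object","properties":{"steps":{"type":"array"},"squeeze":{"type":"number"}},"required":["steps"]}

```bash
mkdir -p pics; ls; python3 - <<'E'
from cell import *
import cv2
for n in("top","side"):
    cv2.imwrite(f"pics/{n}0.png",read_camera(n)[:,:,::-1]); c=calibration(n); print(n,c)
s=state();print(s)
E
```

```text
pics
top {'camera_matrix': array([[403.41559803,   0.        , 318.16292385],
       [  0.        , 403.41559803, 197.93072344],
       [  0.        ,   0.        ,   1.        ]]), 'R': array([[ 0.01189711, -0.9998002 , -0.01606275],
       [-0.99641291, -0.01050775, -0.0839696 ],
       [ 0.08378404,  0.01700413, -0.99633884]]), 't': array([-0.11914651,  0.49828544,  1.11969056])}
side {'camera_matrix': array([[473.94443279,   0.        , 316.99754055],
       [  0.        , 473.94443279, 190.87232258],
       [  0.        ,   0.        ,   1.        ]]), 'R': array([[ 0.99734721, -0.07195909,  0.01097389],
       [-0.03423803, -0.5967917 , -0.8016654 ],
       [ 0.06423624,  0.79916303, -0.59767228]]), 't': array([-0.52095922, -0.0074004 ,  1.42796472])}
{'t': 0.1, 'joints': array([-1.22561811e+00,  4.80774391e-01,  1.59679963e+00,  2.52632210e-05,
        1.06510854e+00, -4.66235154e-02]), 'dq': array([ 0.0005805 , -0.00033332, -0.00246993,  0.00201666,  0.00076276,
        0.00119188]), 'effort': array([ 2.84822963e-04, -9.52258158e+01, -4.31040323e+01,  1.27050866e-04,
        5.20455025e-03, -1.54611973e-05]), 'ee_pos': array([ 0.24809416, -0.60039459,  0.23073734]), 'orientation': array([-3.14050496e+00, -7.28609330e-05,  3.91789447e-01]), 'ft_force': array([ 0.29810138, -1.00586877,  0.01661872]), 'ft_torque': array([-0.0117545 ,  0.04967241, -0.02266887]), 'grasp_force': 0.0, 'grip_width': 0.9995193800449654}
```

View pics/top0.png

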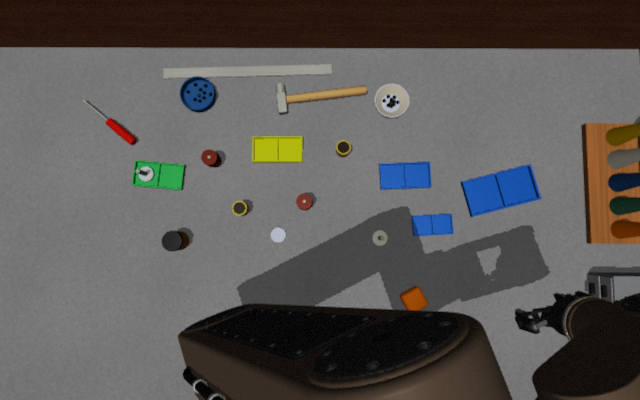

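View pics/side0.png

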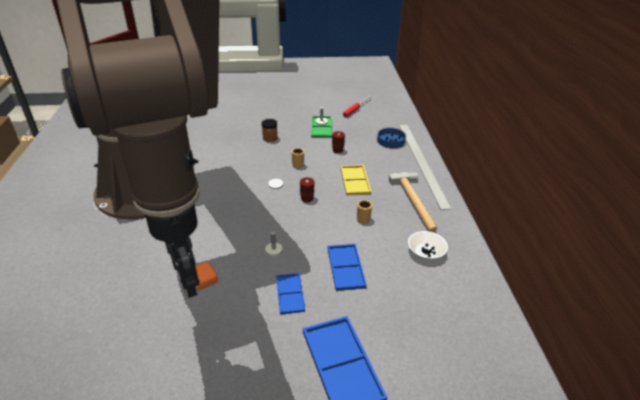

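Top view: feet at about (210,158) and (305,201), cups at (343,148) and (240,208), the stemmed glide at (380,238). The disc at (278,235) has no stem, so it's a decoy. The jar is at (174,240) and the yellow tray at (278,149). The green tray is at (159,176), its left bay already filled. The blue trays are at (404,175), (500,190) and (432,224); by size the first should be the right one. The side view agrees. Next I'll measure them.

```bash
cat > h.py <<'E'
from cell import *
import cv2, numpy as np
def ray(n,px,z):
    c=calibration(n); d=c["R"].T@np.linalg.inv(c["camera_matrix"])@[px[0],px[1],1]; C=-c["R"].T@c["t"]
    return (C+d*(z-C[2])/d[2])[:2]
def proj(n,X):
    c=calibration(n); p=c["camera_matrix"]@(c["R"]@np.array(X)+c["t"]); return p[:2]/p[2]
def fg(im,c,w):
    "blob: colour distance from bench (saturation) within window w about c"
    x,y=map(int,c); x0,y0=max(x-w,0),max(y-w,0)
    return im[y0:y+w+1,x0:x+w+1],x0,y0
def blob(im,c,w,f):
    s,x0,y0=fg(im,c,w); hsv=cv2.cvtColor(s,cv2.COLOR_RGB2HSV).astype(int)
    m=f(hsv).astype(np.uint8); m=cv2.morphologyEx(m,cv2.MORPH_CLOSE,np.ones((5,5),np.uint8))
    cs=cv2.findContours(m,cv2.RETR_EXTERNAL,cv2.CHAIN_APPROX_NONE)[0]
    k=max(cs,key=cv2.contourArea); return k[:,0]+[x0,y0]
sat=lambda t:(lambda h:h[...,1]>t)
E
cat > m.py <<'E'
from h import *
T=read_camera("top");S=read_camera("side")
def mid(k):
    x,y,w,h=cv2.boundingRect(k); return np.array([x+(w-1)/2,y+(h-1)/2]),(w,h)
for nm,a,b,z in [("footA",(210,158),(339,141),.032),("footB",(305,201),(307,189),.032),("cupA",(343,148),(364,212),.028),("cupB",(240,208),(298,158),.028),("jar",(174,240),(270,130),.033)]:
    r=[]
    for n,im,c in(("top",T,a),("side",S,b)):
        k=blob(im,c,17,lambda h:(h[...,1]>90)|(h[...,2]<45)); p,wh=mid(k); r+=[p,wh,ray(n,p,z).round(4)]
    print(nm,r)
for nm,c,w,lo,hi in[("yel",(278,149),34,20,35),("blueA",(404,175),30,100,130),("blueB",(500,190),44,100,130),("blueC",(432,224),25,100,130),("green",(159,176),32,45,80)]:
    k=blob(T,c,w,lambda h:(h[...,1]>110)&(h[...,0]>=lo)&(h[...,0]<=hi))
    q=np.array([ray("top",p,.010) for p in k],np.float32)
    (cx,cy),(a,b),an=cv2.minAreaRect(q*1000); print(nm,round(cx),round(cy),"size",round(a),round(b),"ang",round(an,1))
E
python3 m.py
```

```text
footA [array([210.5, 158. ]), (20, 17), array([0.6088, 0.1924]), array([332.5, 138. ]), (22, 29), array([0.5904, 0.213 ])]
footB [array([304., 201.]), (17, 17), array([ 0.4896, -0.0743]), array([306.5, 189.5]), (14, 24), array([ 0.4858, -0.0766])]
cupA [array([343., 148.]), (15, 17), array([ 0.6416, -0.1823]), array([364.5, 212. ]), (14, 23), array([ 0.6399, -0.1842])]
cupB [array([240., 208.]), (17, 15), array([0.4682, 0.1055]), array([297.5, 158. ]), (12, 19), array([0.4665, 0.1   ])]
jar [array([175. , 240.5]), (27, 20), array([0.3754, 0.2834]), array([269.5, 130.5]), (14, 22), array([0.3758, 0.2742])]
yel 642 7 size 73 145 ang 0.5
blueA 568 -360 size 75 146 ang 2.9
blueB 528 -630 size 104 206 ang 15.1
blueC 429 -436 size 58 114 ang 4.0
green 563 349 size 147 74 ang 85.3
```

```bash
python3 - <<'E'
from h import *
T=read_camera("top")[:,:,::-1];S=read_camera("side")[:,:,::-1]
a=cv2.resize(T[120:260,120:270],None,fx=5,fy=4,interpolation=2)
b=cv2.resize(T[200:260,350:460],(440,240),interpolation=2);c=cv2.resize(S[220:320,240:400],(360,240),interpolation=2)
cv2.imwrite("pics/crop1.png",np.hstack([b,c]))
E
```

```text
(no output)
```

View pics/crop1.png

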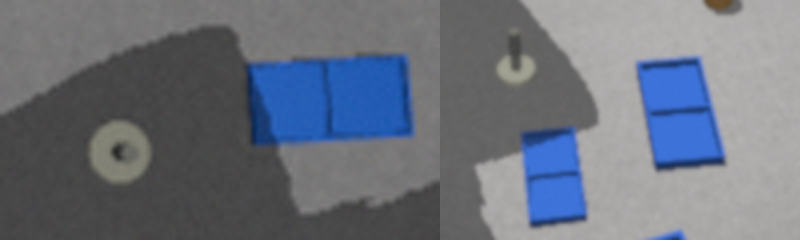

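BlueA (75x146 mm) is the tray meant. The glide with its stem is at about (380,238) in the top view and (274,249) in the side view. I'll first turn the tool so the fingers close along world x.

carry_out:
  steps:
    - [[0, 0, -8.45, 0, 0, 0, 0], [0, 0, -8.45, 0, 0, 0, 0], [0, 0, -8.45, 0, 0, 0, 0], [0, 0, -8.45, 0, 0, 0, 0], [0, 0, -8.45, 0, 0, 0, 0], [0, 0, -8.45, 0, 0, 0, 0], [0, 0, -8.45, 0, 0, 0, 0], [0, 0, -8.4, 0, 0, 0, 0]]
  squeeze: 40

```text
t: 1.1
ee_pos: [0.2482, -0.6007, 0.2312]
orientation: [-3.142, -0.0, 1.577]
ft_force: [0.8, -0.5, 0.1]
grip_width: 1.001
grasp_force: 0.0
```

```bash
cat > g.py <<'E'
from h import *
import sys
def go(x,y,z):
    s=state(); p=s["ee_pos"]; print("t",s["t"],"pos",p.round(4),"rpy",np.degrees(s["orientation"]).round(2),"w",round(s["grip_width"],3),"F",s["grasp_force"])
    print("tool dx,dy,dz:",np.round([y-p[1],x-p[0],-(z-p[2])],4))
if __name__=="__main__": go(*map(float,sys.argv[1:4]))
E
python3 g.py .488 -.0755 .12; python3 -c "
from h import *
print(ray('top',(380,238),.008),ray('side',(273.8,249),.008))"
```

```text
t 1.1 pos [ 0.2482 -0.6007  0.2312] rpy [-1.800e+02 -1.000e-02  9.035e+01] w 1.001 F 0.0
tool dx,dy,dz: [0.5252 0.2398 0.1112]
[ 0.38887996 -0.28935501] [ 0.39016594 -0.29475079]
```

carry_out:
  steps:
    - [[0, 0, 0.3, 0.02, 0.009, 0, 0], [0, 0, 0, 0.04, 0.018, 0, 0], [0, 0, 0, 0.04, 0.018, 0, 0], [0, 0, 0, 0.04, 0.018, 0, 0], [0, 0, 0, 0.04, 0.018, 0, 0], [0, 0, 0, 0.04, 0.018, 0, 0], [0, 0, 0, 0.04, 0.018, 0, 0], [0, 0, 0, 0.04, 0.018, 0, 0]]

```text
t: 1.9
ee_pos: [0.3851, -0.2998, 0.2314]
orientation: [3.141, 0.0, 1.565]
ft_force: [1.8, -0.4, 0.2]
grip_width: 1.0
grasp_force: 0.0
```

carry_out:
  steps:
    - [[0, 0, 0, 0.04, 0.018, 0.011, 0], [0, 0, 0, 0.04, 0.018, 0.02, 0], [0, 0, 0, 0.04, 0.018, 0.02, 0], [0, 0, 0, 0.04, 0.018, 0.02, 0], [0, 0, 0, 0.04, 0.018, 0.02, 0], [0, 0, 0, 0.025, 0.015, 0.02, 0], [0, 0, 0, 0, 0, 0, 0], [0, 0, 0, 0, 0, 0, 0]]

```text
t: 2.7
ee_pos: [0.4907, -0.0764, 0.12]
orientation: [-3.14, -0.0, 1.567]
ft_force: [0.3, 0.3, 0.1]
grip_width: 0.998
grasp_force: 0.0
```

```bash
python3 g.py .488 -.0755 .022
```

```text
t 2.7 pos [ 0.4907 -0.0764  0.12  ] rpy [-1.7994e+02 -1.0000e-02  8.9810e+01] w 0.998 F 0.0
tool dx,dy,dz: [ 0.0009 -0.0027  0.098 ]
```

carry_out:
  steps:
    - [[0, 0, 0, 0.001, -0.003, 0.025, 0], [0, 0, 0, 0, 0, 0.03, 0], [0, 0, 0, 0, 0, 0.025, 0], [0, 0, 0, 0, 0, 0.018, 0], [0, 0, 0, 0, 0, 0, 0], [0, 0, 0, 0, 0, 0, 150], [0, 0, 0, 0, 0, 0, 200], [0, 0, 0, 0, 0, 0, 200]]

```text
t: 3.5
ee_pos: [0.4886, -0.0764, 0.0235]
orientation: [3.14, 0.0, 1.565]
ft_force: [0.0, 1.6, 0.5]
grip_width: 0.514
grasp_force: 0.2
```

carry_out:
  steps:
    - [[0, 0, 0, 0, 0, 0, 200], [0, 0, 0, 0, 0, 0, 200], [0, 0, 0, 0, 0, 0, 200], [0, 0, 0, 0, 0, 0, 200], [0, 0, 0, 0, 0, 0, 200]]

```text
t: 4.0
ee_pos: [0.4886, -0.0762, 0.0236]
orientation: [3.14, 0.001, 1.566]
ft_force: [-3.0, -3.4, 12.9]
grip_width: 0.51
grasp_force: 38.9
```

```bash
python3 g.py .642 -.028 .12
```

```text
t 4.0 pos [ 0.4886 -0.0762  0.0236] rpy [1.7989e+02 3.0000e-02 8.9710e+01] w 0.51 F 38.89385251211934
tool dx,dy,dz: [ 0.0482  0.1534 -0.0964]
```

carry_out:
  steps:
    - [[0, 0, 0, 0, 0, -0.02, 200], [0, 0, 0, 0, 0, -0.035, 200], [0, 0, 0, 0, 0, -0.03, 200], [0, 0, 0, 0.008, 0.02, -0.011, 200], [0, 0, 0, 0.012, 0.04, 0, 200], [0, 0, 0, 0.012, 0.04, 0, 200], [0, 0, 0, 0.01, 0.035, 0, 200], [0, 0, 0, 0.006, 0.018, 0, 200]]

```text
t: 4.8
ee_pos: [0.6442, -0.0279, 0.1194]
orientation: [3.139, 0.0, 1.566]
ft_force: [0.8, 0.6, 0.2]
grip_width: 0.501
grasp_force: 41.0
```

carry_out:
  steps:
    - [[0, 0, 0, 0, 0, 0, 200], [0, 0, 0, 0, 0, 0, 200]]

```text
t: 5.0
ee_pos: [0.6407, -0.0286, 0.1185]
orientation: [-3.141, 0.0, 1.566]
ft_force: [-0.6, -0.5, -0.1]
grip_width: 0.501
grasp_force: 41.0
```

```bash
python3 g.py .642 -.028 .0285
```

```text
t 5.0 pos [ 0.6407 -0.0286  0.1185] rpy [-179.99    0.     89.73] w 0.501 F 41.02459444664419
tool dx,dy,dz: [0.0006 0.0013 0.09  ]
```

carry_out:
  steps:
    - [[0, 0, 0, 0, 0.001, 0.03, 200], [0, 0, 0, 0, 0, 0.03, 200], [0, 0, 0, 0, 0, 0.02, 200], [0, 0, 0, 0, 0, 0.007, 200], [0, 0, 0, 0, 0, 0.002, 200], [0, 0, 0, 0, 0, 0, 200], [0, 0, 0, 0, 0, 0, 200]]

```text
t: 5.7
ee_pos: [0.6427, -0.0289, 0.0305]
orientation: [3.14, 0.0, 1.565]
ft_force: [0.5, -0.2, -0.1]
grip_width: 0.506
grasp_force: 41.0
```

```bash
python3 g.py .642 -.028 .0276; python3 - <<'E'
from h import *
S=read_camera("side")[:,:,::-1];cv2.imwrite("pics/s2.png",cv2.resize(S[120:240,250:410],None,fx=4,fy=4))
E
```

```text
t 5.7 pos [ 0.6427 -0.0289  0.0305] rpy [1.7991e+02 1.0000e-02 8.9690e+01] w 0.506 F 41.039229896559846
tool dx,dy,dz: [ 0.0009 -0.0007  0.0029]
```

View pics/s2.png

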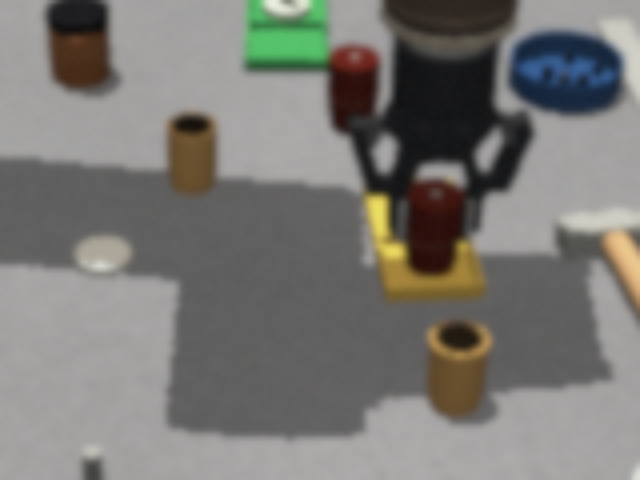

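Side view: the foot is held upright over the near (-y) yellow bay, crop (435,225), just above the floor. I'll lower the last 3 mm and release.

carry_out:
  steps:
    - [[0, 0, 0, 0, 0, 0.0015, 200], [0, 0, 0, 0, 0, 0.001, 200], [0, 0, 0, 0, 0, 0.0005, 200], [0, 0, 0, 0, 0, 0, 200], [0, 0, 0, 0, 0, 0, 200]]

```text
t: 6.25
ee_pos: [0.6425, -0.0288, 0.0276]
orientation: [3.141, 0.0, 1.566]
ft_force: [-4.7, -0.3, 19.1]
grip_width: 0.509
grasp_force: 43.1
```

carry_out:
  steps:
    - [[0, 0, 0, 0, 0, 0, 60], [0, 0, 0, 0, 0, 0, 0], [0, 0, 0, 0, 0, 0, 0], [0, 0, 0, 0, 0, 0, 0], [0, 0, 0, 0, 0, 0, 0], [0, 0, 0, 0, 0, -0.02, 0], [0, 0, 0, 0, 0, -0.035, 0], [0, 0, 0, 0, 0, -0.035, 0]]

```text
t: 7.05
ee_pos: [0.6415, -0.0287, 0.1167]
orientation: [-3.14, -0.0, 1.566]
ft_force: [-0.0, -0.2, 0.1]
grip_width: 1.002
grasp_force: 0.0
```

```bash
python3 g.py .608 .1925 .12
```

```text
t 7.05 pos [ 0.6415 -0.0287  0.1167] rpy [-1.7991e+02 -1.0000e-02  8.9700e+01] w 1.002 F 0.0
tool dx,dy,dz: [ 0.2212 -0.0335 -0.0033]
```

carry_out:
  steps:
    - [[0, 0, -0.3, 0.02, -0.003, 0, 0], [0, 0, 0, 0.04, -0.006, 0, 0], [0, 0, 0, 0.04, -0.006, 0, 0], [0, 0, 0, 0.04, -0.006, 0, 0], [0, 0, 0, 0.04, -0.006, 0, 0], [0, 0, 0, 0.04, -0.007, 0, 0], [0, 0, 0, 0, 0, 0, 0], [0, 0, 0, 0, 0, 0, 0]]

```text
t: 7.85
ee_pos: [0.6079, 0.1922, 0.1162]
orientation: [-3.141, 0.0, 1.573]
ft_force: [0.1, -0.1, 0.3]
grip_width: 1.0
grasp_force: 0.0
```

```bash
python3 g.py .6075 .1915 .0235
```

```text
t 7.85 pos [0.6079 0.1922 0.1162] rpy [-1.7999e+02  1.0000e-02  9.0120e+01] w 1.0 F 0.0
tool dx,dy,dz: [-0.0007 -0.0004  0.0927]
```

carry_out:
  steps:
    - [[0, 0, 0, 0, 0, 0.025, 0], [0, 0, 0, 0, 0, 0.03, 0], [0, 0, 0, 0, 0, 0.025, 0], [0, 0, 0, 0, 0, 0.012, 0], [0, 0, 0, 0, 0, 0, 0], [0, 0, 0, 0, 0, 0, 150], [0, 0, 0, 0, 0, 0, 200], [0, 0, 0, 0, 0, 0, 200]]

```text
t: 8.65
ee_pos: [0.609, 0.1914, 0.0255]
orientation: [3.14, -0.0, 1.571]
ft_force: [-1.8, -0.9, 2.2]
grip_width: 0.516
grasp_force: 1.1
```

carry_out:
  steps:
    - [[0, 0, 0, 0, 0, 0, 200], [0, 0, 0, 0, 0, 0, 200], [0, 0, 0, 0, 0, 0, 200], [0, 0, 0, 0, 0, 0, 200], [0, 0, 0, 0, 0, 0, 200]]

```text
t: 9.15
ee_pos: [0.6089, 0.1914, 0.0257]
orientation: [3.14, -0.0, 1.571]
ft_force: [-1.2, -2.0, 7.3]
grip_width: 0.504
grasp_force: 40.2
```

```bash
python3 g.py .642 .042 .12
```

```text
t 9.15 pos [0.6089 0.1914 0.0257] rpy [ 1.799e+02 -2.000e-02  9.001e+01] w 0.504 F 40.19130536355078
tool dx,dy,dz: [-0.1494  0.0331 -0.0943]
```

carry_out:
  steps:
    - [[0, 0, 0, 0, 0, -0.02, 200], [0, 0, 0, 0, 0, -0.035, 200], [0, 0, 0, 0, 0, -0.03, 200], [0, 0, 0, -0.02, 0.005, -0.01, 200], [0, 0, 0, -0.04, 0.009, 0, 200], [0, 0, 0, -0.04, 0.009, 0, 200], [0, 0, 0, -0.035, 0.007, 0, 200], [0, 0, 0, -0.014, 0.003, 0, 200]]

```text
t: 9.95
ee_pos: [0.642, 0.0393, 0.1201]
orientation: [3.14, 0.0, 1.569]
ft_force: [0.2, 0.3, -1.5]
grip_width: 0.503
grasp_force: 41.0
```

carry_out:
  steps:
    - [[0, 0, 0, 0, 0, 0, 200], [0, 0, 0, 0, 0, 0, 200]]

```text
t: 10.15
ee_pos: [0.6411, 0.0428, 0.1196]
orientation: [3.141, -0.0, 1.57]
ft_force: [0.4, 0.8, -1.8]
grip_width: 0.508
grasp_force: 41.0
```

```bash
python3 g.py .642 .042 .0325
```

```text
t 10.15 pos [0.6411 0.0428 0.1196] rpy [ 1.7999e+02 -2.0000e-02  8.9970e+01] w 0.508 F 41.00743868853897
tool dx,dy,dz: [-0.0008  0.0009  0.0871]
```

carry_out:
  steps:
    - [[0, 0, 0, 0, 0, 0.03, 200], [0, 0, 0, 0, 0, 0.03, 200], [0, 0, 0, 0, 0, 0.02, 200], [0, 0, 0, 0, 0, 0.007, 200], [0, 0, 0, 0, 0, 0.001, 200], [0, 0, 0, 0, 0, 0.001, 200], [0, 0, 0, 0, 0, 0.0005, 200], [0, 0, 0, 0, 0, 0, 200]]

```text
t: 10.95
ee_pos: [0.6418, 0.0424, 0.0307]
orientation: [3.14, -0.0, 1.571]
ft_force: [0.4, 0.1, -0.5]
grip_width: 0.504
grasp_force: 41.0
```

carry_out:
  steps:
    - [[0, 0, 0, 0, 0, 0, 200], [0, 0, 0, 0, 0, 0, 200]]

```text
t: 11.15
ee_pos: [0.6414, 0.0422, 0.0302]
orientation: [3.141, -0.0, 1.571]
ft_force: [0.5, 1.2, -1.3]
grip_width: 0.503
grasp_force: 41.0
```

carry_out:
  steps:
    - [[0, 0, 0, 0, 0, 0.0005, 200], [0, 0, 0, 0, 0, 0.0005, 200], [0, 0, 0, 0, 0, 0, 200]]

```text
t: 11.45
ee_pos: [0.6414, 0.0422, 0.0297]
orientation: [3.141, 0.0, 1.571]
ft_force: [-3.6, -0.5, 12.5]
grip_width: 0.501
grasp_force: 42.5
```

carry_out:
  steps:
    - [[0, 0, 0, 0, 0, 0, 60], [0, 0, 0, 0, 0, 0, 0], [0, 0, 0, 0, 0, 0, 0], [0, 0, 0, 0, 0, 0, 0], [0, 0, 0, 0, 0, 0, 0], [0, 0, 0, 0, 0, -0.02, 0], [0, 0, 0, 0, 0, -0.035, 0], [0, 0, 0, 0, 0, -0.035, 0]]

```text
t: 12.25
ee_pos: [0.6406, 0.0423, 0.1192]
orientation: [-3.14, 0.0, 1.571]
ft_force: [0.0, 0.3, -0.1]
grip_width: 1.0
grasp_force: 0.0
```

carry_out:
  steps:
    - [[0, 0, 0, -0.025, 0, 0, 0], [0, 0, 0, -0.04, 0, 0, 0], [0, 0, 0, -0.04, 0, 0, 0], [0, 0, 0, -0.04, 0, 0, 0], [0, 0, 0, -0.04, 0, 0, 0], [0, 0, 0, -0.04, 0, 0, 0], [0, 0, 0, 0, 0, 0, 0], [0, 0, 0, 0, 0, 0, 0]]

```text
t: 13.05
ee_pos: [0.6409, -0.1837, 0.1186]
orientation: [-3.141, -0.0, 1.569]
ft_force: [-0.6, 0.7, -0.4]
grip_width: 1.0
grasp_force: 0.0
```

```bash
python3 g.py .6405 -.183 .0195; python3 - <<'E'
from h import *
S=read_camera("side")[:,:,::-1];cv2.imwrite("pics/s3.png",cv2.resize(S[120:240,250:410],None,fx=4,fy=4))
E
```

```text
t 13.05 pos [ 0.6409 -0.1837  0.1186] rpy [-1.7998e+02 -1.0000e-02  8.9890e+01] w 1.0 F 0.0
tool dx,dy,dz: [ 0.0007 -0.0004  0.0991]
```

View pics/s3.png

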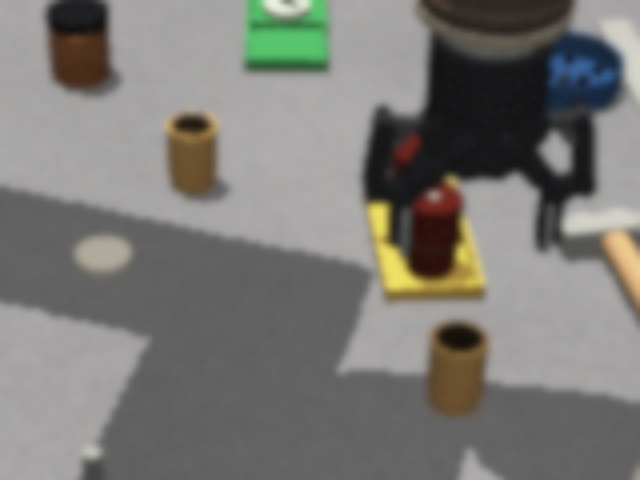

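The near foot stands in its bay at crop (435,230), and cup A is untouched at (458,368). Next, pick cup A.

carry_out:
  steps:
    - [[0, 0, 0, 0, 0, 0.025, 0], [0, 0, 0, 0, 0, 0.03, 0], [0, 0, 0, 0, 0, 0.025, 0], [0, 0, 0, 0, 0, 0.02, 0], [0, 0, 0, 0, 0, 0, 0], [0, 0, 0, 0, 0, 0, 150], [0, 0, 0, 0, 0, 0, 200], [0, 0, 0, 0, 0, 0, 200]]

```text
t: 13.9
ee_pos: [0.642, -0.1827, 0.0202]
orientation: [3.14, 0.001, 1.571]
ft_force: [0.9, -0.6, -0.6]
grip_width: 0.515
grasp_force: 0.1
```

carry_out:
  steps:
    - [[0, 0, 0, 0, 0, 0, 200], [0, 0, 0, 0, 0, 0, 200], [0, 0, 0, 0, 0, 0, 200], [0, 0, 0, 0, 0, 0, 200], [0, 0, 0, 0, 0, 0, 200]]

```text
t: 14.4
ee_pos: [0.6419, -0.1828, 0.0202]
orientation: [3.14, 0.0, 1.571]
ft_force: [-1.5, 2.0, 7.6]
grip_width: 0.456
grasp_force: 39.8
```

```bash
python3 g.py .566 -.325 .12
```

```text
t 14.4 pos [ 0.6419 -0.1828  0.0202] rpy [1.799e+02 2.000e-02 8.999e+01] w 0.456 F 39.806153825484216
tool dx,dy,dz: [-0.1422 -0.0759 -0.0998]
```

carry_out:
  steps:
    - [[0, 0, 0, 0, 0, -0.02, 200], [0, 0, 0, 0, 0, -0.035, 200], [0, 0, 0, 0, 0, -0.03, 200], [0, 0, 0, -0.02, -0.011, -0.015, 200], [0, 0, 0, -0.04, -0.021, 0, 200], [0, 0, 0, -0.04, -0.021, 0, 200], [0, 0, 0, -0.03, -0.016, 0, 200], [0, 0, 0, -0.012, -0.007, 0, 200]]

```text
t: 15.2
ee_pos: [0.5639, -0.3276, 0.1197]
orientation: [3.141, 0.001, 1.569]
ft_force: [1.2, 0.4, -1.5]
grip_width: 0.457
grasp_force: 40.5
```

carry_out:
  steps:
    - [[0, 0, 0, 0, 0, 0, 200], [0, 0, 0, 0, 0, 0, 200]]

```text
t: 15.4
ee_pos: [0.5655, -0.3244, 0.1191]
orientation: [3.141, -0.0, 1.57]
ft_force: [-0.0, -0.0, -1.0]
grip_width: 0.457
grasp_force: 40.5
```

```bash
python3 g.py .566 -.325 .027
```

```text
t 15.4 pos [ 0.5655 -0.3244  0.1191] rpy [179.97  -0.    89.97] w 0.457 F 40.52737517282367
tool dx,dy,dz: [-0.0006  0.0005  0.0921]
```

carry_out:
  steps:
    - [[0, 0, 0, 0, 0, 0.03, 200], [0, 0, 0, 0, 0, 0.03, 200], [0, 0, 0, 0, 0, 0.025, 200], [0, 0, 0, 0, 0, 0.007, 200], [0, 0, 0, 0, 0, 0.001, 200], [0, 0, 0, 0, 0, 0.001, 200], [0, 0, 0, 0, 0, 0, 200], [0, 0, 0, 0, 0, 0, 200]]

```text
t: 16.2
ee_pos: [0.5658, -0.3248, 0.0256]
orientation: [3.141, 0.001, 1.571]
ft_force: [0.0, -0.2, 0.2]
grip_width: 0.459
grasp_force: 40.6
```

carry_out:
  steps:
    - [[0, 0, 0, 0, 0, 0.0005, 200], [0, 0, 0, 0, 0, 0.0005, 200], [0, 0, 0, 0, 0, 0, 200]]

```text
t: 16.5
ee_pos: [0.5654, -0.3249, 0.0242]
orientation: [3.141, 0.0, 1.571]
ft_force: [-0.9, 1.1, 5.3]
grip_width: 0.454
grasp_force: 41.1
```

Contact with the tray floor. Release, lift, and go to cup B.

carry_out:
  steps:
    - [[0, 0, 0, 0, 0, 0, 60], [0, 0, 0, 0, 0, 0, 0], [0, 0, 0, 0, 0, 0, 0], [0, 0, 0, 0, 0, 0, 0], [0, 0, 0, 0, 0, 0, 0], [0, 0, 0, 0, 0, -0.02, 0], [0, 0, 0, 0, 0, -0.035, 0], [0, 0, 0, 0, 0, -0.04, 0]]

```text
t: 17.3
ee_pos: [0.5644, -0.3242, 0.1188]
orientation: [-3.139, -0.001, 1.571]
ft_force: [0.7, -0.7, -1.4]
grip_width: 1.0
grasp_force: 0.0
```

carry_out:
  steps:
    - [[0, 0, 0, 0.02, -0.004, 0, 0], [0, 0, 0, 0.04, -0.009, 0, 0], [0, 0, 0, 0.04, -0.009, 0, 0], [0, 0, 0, 0.04, -0.009, 0, 0], [0, 0, 0, 0.04, -0.009, 0, 0], [0, 0, 0, 0.04, -0.009, 0, 0], [0, 0, 0, 0.04, -0.009, 0, 0], [0, 0, 0, 0.04, -0.009, 0, 0]]

```text
t: 18.1
ee_pos: [0.4978, -0.0233, 0.119]
orientation: [3.141, -0.0, 1.571]
ft_force: [1.0, -0.1, 0.1]
grip_width: 0.998
grasp_force: 0.0
```

carry_out:
  steps:
    - [[0, 0, 0, 0.04, -0.009, 0, 0], [0, 0, 0, 0.04, -0.01, 0, 0], [0, 0, 0, 0.03, -0.008, 0, 0], [0, 0, 0, 0.017, -0.004, 0, 0], [0, 0, 0, 0, 0, 0, 0], [0, 0, 0, 0, 0, 0, 0]]

```text
t: 18.7
ee_pos: [0.4674, 0.1023, 0.1189]
orientation: [3.141, 0.0, 1.572]
ft_force: [0.0, 0.7, 0.5]
grip_width: 0.999
grasp_force: 0.0
```

```bash
python3 g.py .4675 .1035 .0195; python3 - <<'E'
from h import *
T=read_camera("top")[:,:,::-1];cv2.imwrite("pics/t4.png",cv2.resize(T[110:270,120:470],None,fx=2.2,fy=2.2))
cv2.imwrite("pics/s4raw.png",read_camera("side")[:,:,::-1])
E
```

```text
t 18.7 pos [0.4674 0.1023 0.1189] rpy [179.98   0.    90.06] w 0.999 F 0.0
tool dx,dy,dz: [0.0012 0.0001 0.0994]
```

View pics/t4.png

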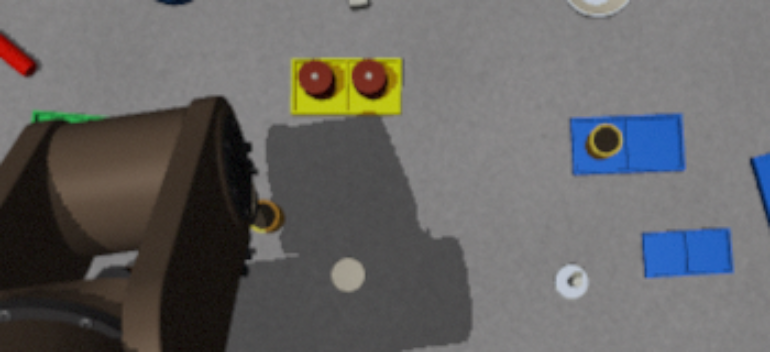

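View pics/s4raw.png

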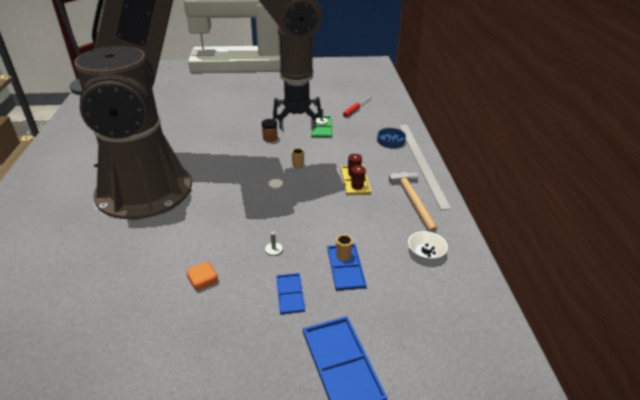

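Top crop: both feet stand in the yellow bays at (317,78) and (370,77). Cup A is in the left bay of the right-sized blue tray at (605,141), and the glide is at (572,281). The side view shows all of these upright. Now cup B.

carry_out:
  steps:
    - [[0, 0, 0, 0.001, 0, 0.025, 0], [0, 0, 0, 0, 0, 0.03, 0], [0, 0, 0, 0, 0, 0.025, 0], [0, 0, 0, 0, 0, 0.02, 0], [0, 0, 0, 0, 0, 0, 0], [0, 0, 0, 0, 0, 0, 150], [0, 0, 0, 0, 0, 0, 200], [0, 0, 0, 0, 0, 0, 200]]

```text
t: 19.6
ee_pos: [0.468, 0.1032, 0.0198]
orientation: [3.14, -0.0, 1.57]
ft_force: [-0.2, -0.0, -1.1]
grip_width: 0.514
grasp_force: 0.0
```

carry_out:
  steps:
    - [[0, 0, 0, 0, 0, 0, 200], [0, 0, 0, 0, 0, 0, 200], [0, 0, 0, 0, 0, 0, 200], [0, 0, 0, 0, 0, 0, 200], [0, 0, 0, 0, 0, 0, 200]]

```text
t: 20.1
ee_pos: [0.468, 0.1033, 0.02]
orientation: [3.14, -0.0, 1.571]
ft_force: [-0.2, -2.7, 11.0]
grip_width: 0.458
grasp_force: 38.8
```

```bash
python3 g.py .5695 -.395 .12; python3 - <<'E'
from h import *
T=read_camera("top");S=read_camera("side")
for n,im,c in(("top",T,(380,238)),("side",S,(274,249))):
    s,x0,y0=fg(im,c,14); g=cv2.cvtColor(s,cv2.COLOR_RGB2GRAY); m=(g>np.median(g)+40).astype(np.uint8)
    k=max(cv2.findContours(m,0,1)[0],key=cv2.contourArea); (c_,ax,an)=cv2.fitEllipse(cv2.convexHull(k)); p=np.array(c_)+[x0,y0]; print(n,p,ax,ray(n,p,.008))
E
```

```text
t 20.1 pos [0.468  0.1033 0.02  ] rpy [ 1.7989e+02 -1.0000e-02  9.0010e+01] w 0.458 F 38.83368651615456
tool dx,dy,dz: [-0.4983  0.1015 -0.1   ]
top [379.47533607 237.7668972 ] (14.297050476074219, 14.472587585449219) [ 0.38951733 -0.28787724]
side [273.24867344 247.65054893] (11.219947814941406, 16.673185348510742) [ 0.38875071 -0.28967922]
```

carry_out:
  steps:
    - [[0, 0, 0, 0, 0, -0.02, 200], [0, 0, 0, 0, 0, -0.035, 200], [0, 0, 0, 0, 0, -0.03, 200], [0, 0, 0, -0.02, 0.004, -0.015, 200], [0, 0, 0, -0.04, 0.008, 0, 200], [0, 0, 0, -0.04, 0.008, 0, 200], [0, 0, 0, -0.04, 0.008, 0, 200], [0, 0, 0, -0.04, 0.008, 0, 200]]

```text
t: 21.0
ee_pos: [0.5035, -0.0783, 0.1197]
orientation: [3.14, 0.0, 1.571]
ft_force: [0.6, 1.6, -1.6]
grip_width: 0.456
grasp_force: 40.8
```

carry_out:
  steps:
    - [[0, 0, 0, -0.04, 0.008, 0, 200], [0, 0, 0, -0.04, 0.008, 0, 200], [0, 0, 0, -0.04, 0.008, 0, 200], [0, 0, 0, -0.04, 0.008, 0, 200], [0, 0, 0, -0.04, 0.009, 0, 200], [0, 0, 0, -0.04, 0.009, 0, 200], [0, 0, 0, -0.04, 0.009, 0, 200], [0, 0, 0, -0.025, 0.01, 0, 200]]

```text
t: 21.8
ee_pos: [0.5723, -0.3847, 0.1197]
orientation: [3.141, 0.001, 1.57]
ft_force: [0.3, -0.4, -0.8]
grip_width: 0.459
grasp_force: 40.7
```

carry_out:
  steps:
    - [[0, 0, 0, -0.013, 0.005, 0, 200], [0, 0, 0, 0, 0, 0, 200], [0, 0, 0, 0, 0, 0, 200]]

```text
t: 22.1
ee_pos: [0.5768, -0.3937, 0.1188]
orientation: [-3.141, -0.001, 1.571]
ft_force: [0.5, 0.2, -0.6]
grip_width: 0.457
grasp_force: 40.7
```

```bash
python3 g.py .5695 -.395 .0242
```

```text
t 22.1 pos [ 0.5768 -0.3937  0.1188] rpy [-1.7996e+02 -4.0000e-02  9.0010e+01] w 0.457 F 40.72783357958542
tool dx,dy,dz: [-0.0013 -0.0073  0.0946]
```

carry_out:
  steps:
    - [[0, 0, 0, -0.001, -0.007, 0.02, 200], [0, 0, 0, 0, 0, 0.035, 200], [0, 0, 0, 0, 0, 0.03, 200], [0, 0, 0, 0, 0, 0.007, 200], [0, 0, 0, 0, 0, 0.001, 200], [0, 0, 0, 0, 0, 0.001, 200], [0, 0, 0, 0, 0, 0, 200], [0, 0, 0, 0, 0, 0, 200]]

```text
t: 22.9
ee_pos: [0.5707, -0.3959, 0.0258]
orientation: [3.141, 0.001, 1.571]
ft_force: [-0.2, -0.4, -0.3]
grip_width: 0.459
grasp_force: 40.8
```

carry_out:
  steps:
    - [[0, 0, 0, 0, 0, 0.0005, 200], [0, 0, 0, 0, 0, 0.0005, 200], [0, 0, 0, 0, 0, 0, 200]]

```text
t: 23.2
ee_pos: [0.5703, -0.3959, 0.024]
orientation: [3.141, 0.0, 1.571]
ft_force: [0.2, 0.9, 2.7]
grip_width: 0.455
grasp_force: 41.1
```

carry_out:
  steps:
    - [[0, 0, 0, 0, 0, 0, 60], [0, 0, 0, 0, 0, 0, 0], [0, 0, 0, 0, 0, 0, 0], [0, 0, 0, 0, 0, 0, 0], [0, 0, 0, 0, 0, 0, 0], [0, 0, 0, 0, 0, -0.02, 0], [0, 0, 0, 0, 0, -0.035, 0], [0, 0, 0, 0, 0, -0.04, 0]]

```text
t: 24.0
ee_pos: [0.5695, -0.3952, 0.1187]
orientation: [-3.14, -0.002, 1.571]
ft_force: [0.8, -0.6, -0.2]
grip_width: 0.998
grasp_force: 0.0
```

carry_out:
  steps:
    - [[0, 0, 0, 0.01, -0.017, 0, 0], [0, 0, 0, 0.02, -0.034, 0, 0], [0, 0, 0, 0.02, -0.034, 0, 0], [0, 0, 0, 0.02, -0.034, 0, 0], [0, 0, 0, 0.02, -0.034, 0, 0], [0, 0, 0, 0.017, -0.028, 0, 0], [0, 0, 0, 0, 0, 0, 0], [0, 0, 0, 0, 0, 0, 0]]

```text
t: 24.8
ee_pos: [0.3893, -0.2889, 0.1192]
orientation: [3.141, 0.001, 1.571]
ft_force: [1.2, -0.5, -0.0]
grip_width: 1.002
grasp_force: 0.0
```

```bash
python3 g.py .389 -.289 .022
```

```text
t 24.8 pos [ 0.3893 -0.2889  0.1192] rpy [1.7996e+02 3.0000e-02 8.9990e+01] w 1.002 F 0.0
tool dx,dy,dz: [-0.0001 -0.0003  0.0972]
```

carry_out:
  steps:
    - [[0, 0, 0, 0, 0, 0.025, 0], [0, 0, 0, 0, 0, 0.03, 0], [0, 0, 0, 0, 0, 0.025, 0], [0, 0, 0, 0, 0, 0.017, 0], [0, 0, 0, 0, 0, 0, 0], [0, 0, 0, 0, 0, 0, 150], [0, 0, 0, 0, 0, 0, 200], [0, 0, 0, 0, 0, 0, 255]]

```text
t: 25.6
ee_pos: [0.3899, -0.2893, 0.0227]
orientation: [3.14, 0.001, 1.571]
ft_force: [0.4, -1.5, 0.6]
grip_width: 0.513
grasp_force: 0.0
```

carry_out:
  steps:
    - [[0, 0, 0, 0, 0, 0, 255], [0, 0, 0, 0, 0, 0, 255], [0, 0, 0, 0, 0, 0, 255], [0, 0, 0, 0, 0, 0, 255], [0, 0, 0, 0, 0, 0, 255], [0, 0, 0, 0, 0, 0, 255]]

```text
t: 26.2
ee_pos: [0.3895, -0.2889, 0.0223]
orientation: [3.141, 0.001, 1.571]
ft_force: [-1.2, 0.0, 8.4]
grip_width: 0.133
grasp_force: 38.9
```

```bash
python3 g.py .56 .314 .12
```

```text
t 26.2 pos [ 0.3895 -0.2889  0.0223] rpy [1.7997e+02 3.0000e-02 9.0000e+01] w 0.133 F 38.891340494155884
tool dx,dy,dz: [ 0.6029  0.1705 -0.0977]
```

carry_out:
  steps:
    - [[0, 0, 0, 0, 0, -0.02, 255], [0, 0, 0, 0, 0, -0.035, 255], [0, 0, 0, 0, 0, -0.03, 255], [0, 0, 0, 0.02, 0.006, -0.013, 255], [0, 0, 0, 0.04, 0.011, 0, 255], [0, 0, 0, 0.04, 0.011, 0, 255], [0, 0, 0, 0.04, 0.011, 0, 255], [0, 0, 0, 0.04, 0.011, 0, 255]]

```text
t: 27.0
ee_pos: [0.4394, -0.1072, 0.1201]
orientation: [3.141, 0.0, 1.57]
ft_force: [0.6, -0.5, -0.8]
grip_width: 0.125
grasp_force: 39.0
```

carry_out:
  steps:
    - [[0, 0, 0, 0.04, 0.011, 0, 255], [0, 0, 0, 0.04, 0.011, 0, 255], [0, 0, 0, 0.04, 0.011, 0, 255], [0, 0, 0, 0.04, 0.011, 0, 255], [0, 0, 0, 0.04, 0.012, 0, 255], [0, 0, 0, 0.04, 0.012, 0, 255], [0, 0, 0, 0.04, 0.012, 0, 255], [0, 0, 0, 0.04, 0.012, 0, 255]]

```text
t: 27.8
ee_pos: [0.5313, 0.2131, 0.12]
orientation: [3.142, 0.0, 1.571]
ft_force: [0.3, 0.1, -1.4]
grip_width: 0.127
grasp_force: 39.0
```

carry_out:
  steps:
    - [[0, 0, 0, 0.04, 0.012, 0, 255], [0, 0, 0, 0.04, 0.012, 0, 255], [0, 0, 0, 0.015, 0.006, 0, 255], [0, 0, 0, 0, 0, 0, 255], [0, 0, 0, 0, 0, 0, 255]]

```text
t: 28.3
ee_pos: [0.5606, 0.306, 0.1195]
orientation: [-3.141, 0.001, 1.571]
ft_force: [-0.1, 0.9, -0.7]
grip_width: 0.125
grasp_force: 39.0
```

```bash
python3 g.py .56 .314 .0263
```

```text
t 28.3 pos [0.5606 0.306  0.1195] rpy [-1.7995e+02  3.0000e-02  9.0030e+01] w 0.125 F 39.02544379234314
tool dx,dy,dz: [ 0.008  -0.0006  0.0932]
```

carry_out:
  steps:
    - [[0, 0, 0, 0.008, 0, 0.01, 255], [0, 0, 0, 0, 0, 0.025, 255], [0, 0, 0, 0, 0, 0.03, 255], [0, 0, 0, 0, 0, 0.012, 255], [0, 0, 0, 0, 0, 0, 255]]

```text
t: 28.8
ee_pos: [0.5599, 0.3132, 0.0409]
orientation: [-3.138, 0.002, 1.57]
ft_force: [-0.4, 1.0, 0.2]
grip_width: 0.126
grasp_force: 39.0
```

```bash
python3 g.py .56 .314 .0263; python3 - <<'E'
from h import *
S=read_camera("side")[:,:,::-1];cv2.imwrite("pics/s5.png",cv2.resize(S[85:155,270:370],None,fx=6,fy=6))
E
```

```text
t 28.8 pos [0.5599 0.3132 0.0409] rpy [-1.7981e+02  9.0000e-02  8.9950e+01] w 0.126 F 39.031087160110474
tool dx,dy,dz: [0.0008 0.0001 0.0146]
```

View pics/s5.png

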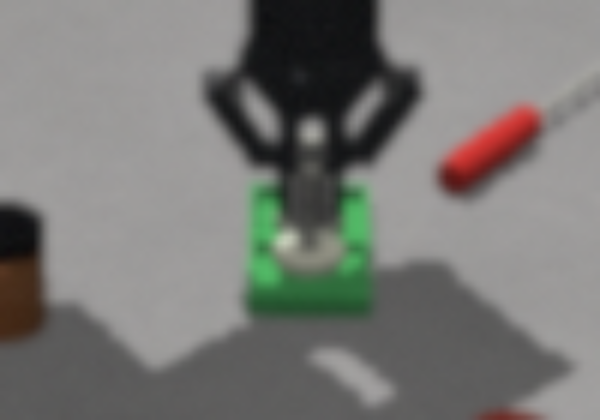

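The glide is held at crop (308,250), still 15 mm up. Lowering will bring it to about row 270, inside the empty near bay (rows 245 to 310). Lower and release.

carry_out:
  steps:
    - [[0, 0, 0, 0, 0, 0.008, 255], [0, 0, 0, 0, 0, 0.004, 255], [0, 0, 0, 0, 0, 0.001, 255], [0, 0, 0, 0, 0, 0.0005, 255], [0, 0, 0, 0, 0, 0, 255], [0, 0, 0, 0, 0, 0, 255]]

```text
t: 29.45
ee_pos: [0.5614, 0.3143, 0.0296]
orientation: [3.141, -0.0, 1.571]
ft_force: [0.6, -0.1, -1.0]
grip_width: 0.127
grasp_force: 39.0
```

carry_out:
  steps:
    - [[0, 0, 0, 0, 0, 0.0005, 255], [0, 0, 0, 0, 0, 0.0005, 255], [0, 0, 0, 0, 0, 0, 255]]

```text
t: 29.75
ee_pos: [0.5612, 0.3143, 0.0283]
orientation: [-3.142, 0.0, 1.571]
ft_force: [-0.0, -0.6, -0.5]
grip_width: 0.126
grasp_force: 39.0
```

carry_out:
  steps:
    - [[0, 0, 0, 0, 0, 0.001, 255], [0, 0, 0, 0, 0, 0.0005, 255], [0, 0, 0, 0, 0, 0.0005, 255], [0, 0, 0, 0, 0, 0, 255], [0, 0, 0, 0, 0, 0, 255]]

```text
t: 30.25
ee_pos: [0.5612, 0.3143, 0.0264]
orientation: [3.142, -0.0, 1.571]
ft_force: [-1.2, -0.3, 2.0]
grip_width: 0.123
grasp_force: 39.3
```

carry_out:
  steps:
    - [[0, 0, 0, 0, 0, 0, 180], [0, 0, 0, 0, 0, 0, 60], [0, 0, 0, 0, 0, 0, 0], [0, 0, 0, 0, 0, 0, 0], [0, 0, 0, 0, 0, 0, 0], [0, 0, 0, 0, 0, 0, 0], [0, 0, 0, 0, 0, -0.02, 0], [0, 0, 0, 0, 0, -0.035, 0]]

```text
t: 31.05
ee_pos: [0.5597, 0.3135, 0.0798]
orientation: [-3.138, 0.002, 1.571]
ft_force: [0.3, 0.3, -0.5]
grip_width: 1.002
grasp_force: 0.0
```

carry_out:
  steps:
    - [[0, 0, 0, 0, 0, -0.04, 0], [0, 0, 0, 0, 0, -0.04, 0], [0, 0, 0, -0.03, -0.01, -0.04, 0], [0, 0, 0, -0.04, -0.01, 0, 0], [0, 0, 0, -0.04, -0.01, 0, 0], [0, 0, 0, -0.04, -0.01, 0, 0], [0, 0, 0, -0.04, -0.01, 0, 0], [0, 0, 0, -0.04, -0.01, 0, 0]]

```text
t: 31.85
ee_pos: [0.5008, 0.0834, 0.2007]
orientation: [3.141, 0.0, 1.571]
ft_force: [0.6, -0.3, 0.3]
grip_width: 1.0
grasp_force: 0.0
```

carry_out:
  steps:
    - [[0, 0, 0, -0.04, -0.01, 0, 0], [0, 0, 0, -0.04, 0, 0, 0], [0, 0, 0, -0.04, 0, 0, 0], [0, 0, 0, -0.04, 0, 0, 0], [0, 0, 0, -0.04, 0, 0, 0], [0, 0, 0, -0.04, 0, 0, 0], [0, 0, 0, 0, 0, 0, 0], [0, 0, 0, 0, 0, 0, 0]]

```text
t: 32.65
ee_pos: [0.4912, -0.1559, 0.2005]
orientation: [-3.141, -0.0, 1.569]
ft_force: [-0.1, -0.2, 0.1]
grip_width: 1.001
grasp_force: 0.0
```

```bash
python3 - <<'E'
from h import *
T=read_camera("top")[:,:,::-1];S=read_camera("side")[:,:,::-1]
cv2.imwrite("pics/t6.png",cv2.resize(T[110:270,120:470],None,fx=2.2,fy=2.2))
cv2.imwrite("pics/s6.png",cv2.resize(S[95:300,240:420],None,fx=2.9,fy=2.9))
E
```

```text
(no output)
```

View pics/t6.png

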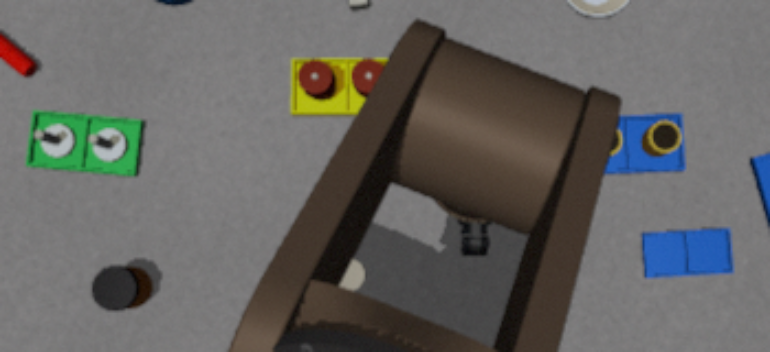

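View pics/s6.png

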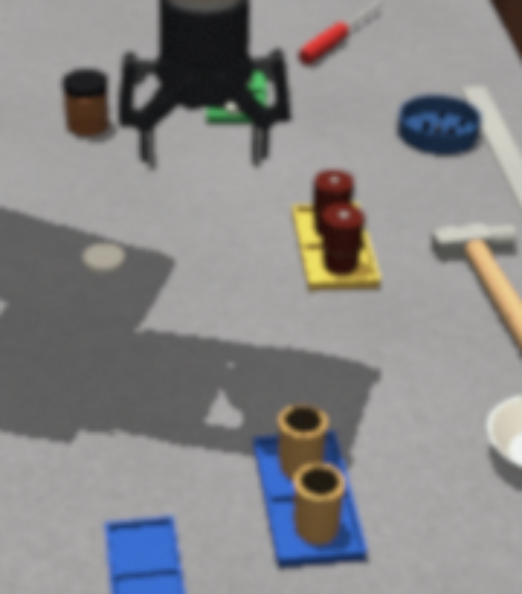

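Top crop: the glide stands in the green right bay at (108,144), clear of the walls. The feet are in yellow at (317,78) and (370,77), the cups in blue near (605,141) and at (662,137), and the jar is still at (117,288). The side view shows feet and cups upright in their trays. Handing in.

```bash
python3 -c "
from cell import *
print(finish_job())"
```

```text
the job is handed in; nothing more can be done
None
```

I handed the job in at about 33 s: in the last pictures both feet were in the yellow tray, both cups in the 74 x 144 mm blue tray and the glide in the empty green bay, one to a bay and upright, with the jar unmoved.

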